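Turn an opened phone screen-down in a flip fixture

TASK

The smaller phone has its back glass off and lies screen up on the mat: turn it over in the flip fixture. Seat it screen up in the pocket of the flip plate, press it down until the catches at both ends click over it and let it go; swing the plate right over onto the nest (lower it, do not let it slam) and press the ejector button fully in so that the phone drops screen-down into the nest; then swing the plate back to lie open as before, leaving the phone lying flat in the nest and everything else on the bench undisturbed. Handle the phone gently: its screen is glass.

Things in the scene. Friction and masses are not known exactly. Their poses are not given: they have to be found in the camera images.
- phone: the smaller of the two phones on the mat: slab 132 x 64 x 8 mm, 130 g, aluminium rim, black glass screen on one face, open back (battery, green board) on the other. Starts screen up, in one of two places. Origin: centre of the open-back face (underside at the start); x along the length (either way round will do), y along the width, z out of the screen. Breaks if the hand bears on it with over 40 N
- big_phone: the larger phone (160 x 77 x 8.5 mm) on the mat, not to be used; same axes as the smaller
- fixture: aluminium turn-over fixture, screwed down on the mat: base 190 x 212 x 8 mm. Origin: centre of its underside; x along the hinge, y from the flip plate's side (-y) to the nest's side (+y), z up
- flip (a joint): angle of the flip plate about the fixture's x axis through hinge: 0 = lying open on the -y side, pocket up; pi = swung right over on the +y side, pocket down over the nest; stops at both. Weakly braked: it falls to whichever side it leans, and slams if let go. About 0.5 kg with its fittings; 2 to 5 N at the bar lift it
- hinge (a point): middle of the hinge axis, 56 mm above the fixture's underside; axes as the fixture's. The middle of the hinge is open for 110 mm (knuckles only at the ends)
- pocket (a point): centre of the pocket's floor in the flip plate, 55 mm from the hinge axis and 12 mm below it at angle 0; x along the hinge, z out of the mouth (up at angle 0). It takes the phone lengthwise along x with 1.5 mm to spare all round, between short rails 18 mm high with flared lead-ins to 24 mm. The long sides are open for 80 mm in the middle, the plate notched for 44 mm, for fingers
- roller_a (a point): centre of the sprung steel roller (12 mm thick) at the middle of the pocket's -x end, 13 mm above its floor, reaching 2.3 mm over the phone's place. A phone laid in stays up on one or both rollers, underside about 17 mm up there; 8 to 20 N on the middle of the screen, half over the end that is up, pushes it past. Down on the floor the rollers snap over its top edges and hold it, screen 8 mm up
- roller_b (a point): centre of the same roller at the pocket's +x end
- bar (a point): middle of the handle bar of the flip plate: round steel, 12 mm thick, 115 mm clear length along the hinge direction, 140 mm from the hinge axis and at its height at angle 0 and pi, 40 mm clear of the plate; a light pinch from above lets it turn in the fingers as the plate swings over
- button (a point): centre of the outer face of the ejector's round black button (24 mm across), in the middle of the plate's back, behind the pocket's centre: underneath at angle 0, on top and 41 mm above the hinge axis at angle pi. Pushing it 14 mm in, to its stop (4 to 8 N on the way), drives four pins against the phone's rim and the phone out past the rollers; a spring brings it back
- nest (a point): centre of the nest's rubber floor, 55 mm from the hinge axis on the +y side, 13.5 mm below it; axes as the fixture's. Short rails 8 mm high with flared lead-ins, 2 mm to spare round the phone; the ejected phone drops the last few mm into it and rests screen down, its open-back face 8 mm above this point
- phone_stack: stack of three opened phones, 150 x 73 x 26 mm, beyond the mat
- driver: precision screwdriver, 112 mm, lying on the mat by its far edge
- tweezers: steel tweezers, 120 mm, on the mat beyond the far (+x) end of the fixture
- dish: small steel screw dish, 64 mm across, 18 mm high, left of the mat
- glue: black glue tube with white label, 122 mm long, 27 mm thick, lying beyond the mat
- brush: black brush, 160 mm, at the left edge

How it is judged:
By the outcome, as a careful person would: the job done as asked, in the order asked, and still so for the second after the job is handed in, with the robot touching nothing.
It also fails if it takes over 72 s, if anything falls off the work surface, if the arm or the gripper's body presses on something with over 40 N, if the wrist force passes 120 N, or if a joint passes its speed limit or range.

ROBOT

A 6-joint arm with a two-finger parallel gripper is mounted at the origin on the work surface. World frame = base frame: x ahead of the robot, y to its left, z up, the work surface at z = 0. Lengths are in m, angles in rad, forces in N, time in s.
With the tool pointing down it reaches from about 0.35 to 0.875 m from the base axis. Payload 4.2 kg.
Tool frame: the origin (TCP) lies midway between the tips of the shut fingers; the grasp point (between the pads) lies 19 mm behind it (grip_point_offset is the distance from the TCP to the grasp point, in m); z points along the fingers, y is the line along which they close (so a half turn about z gives the same grasp; the last joint's range is limited). The gripper opens to 87 mm and grips with 3 to 60 N. Pads are 19 mm wide; open, the fingers measure 117 mm over their backs; the gripper's body (75 mm by 190 mm) begins 51 mm behind the grasp point.
Start: joints at [1.376, 0.385, 0.008, 0, -1.194, -0.259], TCP at [0.274, 0.562, 0.223] pointing down, gripper open.
Joint ranges: [-3.14, 3.14], [-1.21, 2.06], [-1.07, 1.41], [-3.16, 2.05], [-2.99, -0.16], [-3.1, 3.1]. Speed limits (rad/s): [2.79, 2.79, 3.14, 3.14, 3.14, 3.14].

INTERFACE

Orientations are given as a unit quaternion [x, y, z, w].
In Python, from bench import * gives the robot as it stands.
- The arm moves only by the tool arm_command, never from a script. Its argument "rows" is a list of rows, each a list of 3 entries, a list of its own where there are three numbers: the shift along the world's x, y, z in mm, then the turn, a rotation vector about the world's x, y, z in rad, then the opening, from 0 (shut) to 1 (fully open). In form: [[[x, y, z], [rx, ry, rz], grip], ...]. A call has 1 to 12 rows; each row is the pose to reach, as a shift and turn from the pose commanded when the call began; what a row does not reach only later rows make up. A row lasts 1/8 s, in which the tool goes at most 62.5 mm and 10.7 degrees, less where a joint would pass 70% of its speed; a pose out of reach is approached as far as the arm can. A call with a gripper value outside its range is refused whole. The fingers move at their own pace and stop on an object; "squeeze" is the grip in N (left out, the last holds). Time passes only in rows, so rows that repeat a pose let the fingers close. It gives the time, the measured TCP pose, the force, the opening and the grip force at its end, in the units of the state.
- read_state(): the state, without advancing time (a new reading comes with each control period).
- snapshot(name): name is "side" or "top" or "wrist"; returns (picture, depth): 420x560x3 uint8, red, green, blue; 420x560 float32, m along the optical axis (not along the pixel's ray), 0 where there is no reading.
- calibration(name): a dict with "K" (3x3 intrinsics, pixels), "dist" ([k1, k2, p1, p2, k3] as OpenCV has them; the pictures are not rectified), "T" (4x4, takes a point from camera to world coordinates). Camera axes: x right, y up, looking along -z (the intrinsics and any distortion apply to the point x, -y, -z); pixel columns grow to the right and rows downward; lengths in m; the calibration is good to about 2 mm. A picture is of the moment at which its call begins: read the wrist's pose just before it. calibration takes no time and is no camera call; for the wrist camera it gives the pose at the moment of the call.
- sign_off(): hands the job in; it is judged then, once.
Trained networks look in the newest picture that a camera, given by its name, has taken for a name from the list of things; names that differ only in an ending like _2 or _b are one class to them, and where a whole thing is asked for, a point or a joint stands for the part that bears it (a point fixed in the world has none). Each returns a list of dicts, best first, with "score" (0 to 1); they miss things now and then, are a little off and sometimes report something else, mostly with a low value. They report only what shows in the picture. A call takes as long as a camera call.
- boxes_of(query, camera): "rect" ([left, top, width, height] in pixels, round what is visible of it).
- spot_point(query, camera): "point" ([row, column] in pixels: a listed point, or the origin of a listed thing).
The state is a dict: "clock": time; "qpos": joint angles; "qd": joint speeds; "joint_torque": joint torques, N m; "ee_pos": TCP position; "eef_rot": TCP orientation; "contact_force": force on the tool from outside, world axes, zero at the start; "ft_torque": the same for the moment, N m; "opening": finger opening in m; "grasp_force": force on a finger pad.
Only numpy, scipy, OpenCV 4.12 (cv2) and the standard library are available. Lean on these libraries where they do the work, as an engineer would, in place of code of your own. Each camera call takes 0.05 s, during which the arm holds its last target. There are 200 camera calls.

## Working session

There is one attempt and no reset: what is moved stays moved. The work goes in short steps, Python scripts to look and compute and a tool call to move; the robot and the scene stay as the last step left them, time stands still between calls to the robot, and variables do not carry over. Pictures are saved under pics/ and viewed, at most 13 in all, crops included, and the job is handed in when it is done.

Besides the shell and the picture viewer there is one more tool, called after "Emit:" as name(argument=value, ...) on one line, values as JSON. arm_command: Moves the arm, as the interface text tells. Its arguments: {"type":"object","properties":{"rows":{"type":"array","items":{"type":"array"}},"squeeze":{"type":"number"}},"required":["rows"]}

```bash
mkdir -p pics; ls; cat > h.py <<'E'
from bench import *
import numpy as np, cv2
def unproj(cam,cal,rc,z=None,depth=None):
    K=np.array(cal['K'],float);d=np.array(cal['dist'],float);T=np.array(cal['T'])
    u=cv2.undistortPoints(np.array([[[rc[1],rc[0]]]],float),K,d)[0,0]
    ray=np.array([u[0],-u[1],-1.0])
    if depth is not None: return (T@np.r_[ray*depth,1])[:3]
    r=T[:3,:3]@ray;o=T[:3,3]
    return o+r*(z-o[2])/r[2]
def dep(D,rc,w=2):
    r,c=int(round(rc[0])),int(round(rc[1]));p=D[max(r-w,0):r+w+1,max(c-w,0):c+w+1];p=p[p>0]
    return float(np.median(p)) if p.size else None
E
cat > a.py <<'E'
from h import *
s=read_state();print({k:np.round(v,3).tolist() for k,v in s.items()})
for cam in ["top","side"]:
    im,D=snapshot(cam);cal=calibration(cam)
    cv2.imwrite(f"pics/{cam}0.png",im[:,:,::-1]);np.save(f"{cam}0.npy",D)
    print(cam,np.round(cal['T'],3).tolist())
    for q in ["phone","big_phone","fixture","hinge","pocket","roller_a","bar","nest"]:
        for r in spot_point(q,cam)[:3]:
            d=dep(D,r['point'])
            print(q,round(r['score'],2),np.round(r['point']),None if d is None else np.round(unproj(cam,cal,r['point'],depth=d),3))
E
python3 a.py
```

```text
pics
{'clock': 0.0, 'qpos': [1.376, 0.386, 0.007, -0.0, -1.194, -0.259], 'qd': [0.001, -0.0, -0.002, 0.001, -0.0, 0.001], 'joint_torque': [-0.0, -39.066, 18.74, 4.22, 0.011, -0.0], 'ee_pos': [0.274, 0.561, 0.221], 'eef_rot': [0.974, -0.225, -0.0, 0.001], 'contact_force': [0.279, -0.119, -0.057], 'ft_torque': [-0.03, 0.016, -0.034], 'grasp_force': 0.0, 'opening': 0.087}
top [[0.029, 0.993, -0.11, 0.506], [-1.0, 0.028, -0.008, 0.065], [-0.005, 0.11, 0.994, 1.084], [0.0, 0.0, 0.0, 1.0]]
phone 0.84 [281. 419.] [ 0.465 -0.262  0.011]
big_phone 0.88 [224. 417.] [ 0.6   -0.259  0.012]
big_phone 0.69 [186. 372.] [ 0.688 -0.148  0.012]
fixture 0.56 [243. 234.] [0.543 0.176 0.011]
hinge 0.71 [281. 417.] [ 0.465 -0.258  0.012]
hinge 0.62 [242. 240.] [0.545 0.162 0.012]
hinge 0.62 [248. 209.] [0.528 0.23  0.045]
pocket 0.84 [239. 257.] [0.551 0.12  0.047]
roller_a 0.62 [207. 250.] [0.622 0.138 0.065]
roller_a 0.54 [270. 264.] [0.482 0.101 0.064]
roller_a 0.31 [148. 348.] [ 0.776 -0.088  0.027]
bar 0.74 [230. 294.] [0.574 0.037 0.064]
nest 0.68 [249. 212.] [0.526 0.224 0.046]
nest 0.35 [195. 206.] [0.656 0.249 0.004]
side [[0.992, 0.091, -0.084, 0.525], [-0.121, 0.577, -0.808, -0.732], [-0.025, 0.811, 0.584, 0.66], [0.0, 0.0, 0.0, 1.0]]
phone 0.7 [353. 222.] [ 0.459 -0.269  0.011]
big_phone 0.69 [222. 265.] [0.571 0.088 0.026]
fixture 0.74 [214. 249.] [0.533 0.099 0.048]
fixture 0.44 [353. 222.] [ 0.458 -0.269  0.011]
hinge 0.76 [192. 252.] [0.546 0.201 0.047]
pocket 0.74 [207. 259.] [0.56  0.124 0.047]
pocket 0.3 [195. 279.] [0.615 0.149 0.064]
roller_a 0.63 [349. 295.] [ 0.591 -0.28   0.011]
roller_a 0.53 [214. 231.] [0.489 0.084 0.064]
roller_a 0.47 [199. 282.] [0.621 0.129 0.064]
bar 0.72 [226. 267.] [0.571 0.027 0.06 ]
nest 0.79 [191. 242.] [0.519 0.208 0.047]
```

View pics/top0.png

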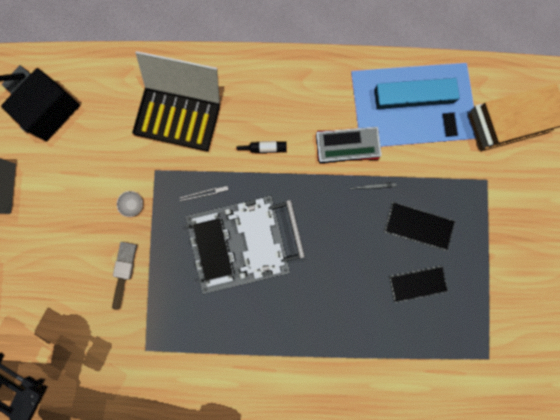

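View pics/side0.png

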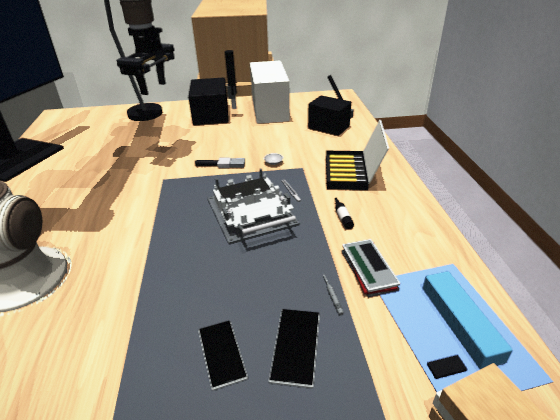

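The top view shows the small phone at about (419,283) and the big one at (421,225). In the fixture, the nest is on the left at (211,248), the plate at (259,238) and the bar at (295,230). I'll refine the phone and fixture poses and check how the wrist camera is mounted.

```bash
cat > b.py <<'E'
from h import *
im=cv2.imread("pics/top0.png");D=np.load("top0.npy");cal=calibration("top")
g=im.max(2)
m=np.zeros_like(g);m[255:315,375:460]=(g[255:315,375:460]<18)*255
n,l,st,c=cv2.connectedComponentsWithStats(m);k=1+np.argmax(st[1:,4])
cnt=np.argwhere(l==k)
P=np.array([unproj("top",cal,p,z=0.011)[:2] for p in cnt])
r=cv2.minAreaRect((P*1000).astype(np.float32));print("phone",r)
# height map of fixture
H=np.array([[*unproj("top",cal,(r,c),depth=D[r,c])] for r in range(195,295) for c in range(180,310) if D[r,c]>0])
print("mat z",np.median([unproj("top",cal,(r,c),depth=D[r,c])[2] for r in range(310,340,5) for c in range(200,360,10)]))
b=H[(H[:,2]>0.05)&(H[:,1]<0.055)]
print("bar pts",len(b),b.mean(0));u,s,v=np.linalg.svd(b[:,:2]-b[:,:2].mean(0));d=v[0]*np.sign(v[0,0]);print("ang",np.degrees(np.arctan2(d[1],d[0])), (b[:,:2]-b[:,:2].mean(0)).dot(d).min(),(b[:,:2]-b[:,:2].mean(0)).dot(d).max(), np.percentile(b[:,2],[5,50,95]))
# base outline
f=H[(H[:,2]>0.0085)&(H[:,1]>0.0)]
print("fix",cv2.minAreaRect((f[:,:2]*1000).astype(np.float32)))
s=read_state();w=calibration("wrist");from scipy.spatial.transform import Rotation as R
T=np.eye(4);T[:3,:3]=R.from_quat(s['eef_rot']).as_matrix();T[:3,3]=s['ee_pos']
print(np.round(np.linalg.inv(T)@w['T'],3),np.round(w['K'],1))
E
python3 b.py
```

```text
phone ((464.5677185058594, -297.3326110839844), (50.262969970703125, 50.07854080200195), 13.756911277770996)
mat z 0.0035271003848286187
bar pts 348 [0.56708121 0.03511859 0.06290116]
ang 10.539711484356301 -0.0584110936655746 0.07534560374047651 [0.05468411 0.06364725 0.06718704]
fix ((541.5762939453125, 153.77301025390625), (232.60035705566406, 310.0401916503906), 1.5551064014434814)
[[-0.     0.963  0.268  0.073]
 [ 1.     0.    -0.     0.001]
 [-0.     0.268 -0.963 -0.162]
 [ 0.     0.     0.     1.   ]] [[367.6   0.  278.3]
 [  0.  367.6 217.6]
 [  0.    0.    1. ]]
```

Emit:
arm_command(rows=[[[266,-411,0],[0,0,0.66],1],[[266,-411,0],[0,0,0.66],1],[[266,-411,0],[0,0,0.66],1],[[266,-411,0],[0,0,0.66],1],[[266,-411,0],[0,0,0.66],1],[[266,-411,0],[0,0,0.66],1],[[266,-411,0],[0,0,0.66],1],[[266,-411,0],[0,0,0.66],1],[[266,-411,0],[0,0,0.66],1],[[266,-411,0],[0,0,0.66],1],[[266,-411,0],[0,0,0.66],1]])

```text
clock: 2.28
ee_pos: [0.5395, 0.1517, 0.2226]
eef_rot: [0.995, 0.104, 0.0, -0.0]
contact_force: [0.3, -0.2, -0.2]
opening: 0.087
grasp_force: 0.0
```

```bash
cat > c.py <<'E'
from h import *
import sys
n=sys.argv[1];qs=sys.argv[2:]
s=read_state();cal=calibration("wrist");im,D=snapshot("wrist")
cv2.imwrite(f"pics/{n}.png",im[:,:,::-1]);np.savez(f"{n}.npz",D=D,T=cal['T'],K=cal['K'],dist=cal['dist'])
print(s['clock'],np.round(s['ee_pos'],4),np.round(s['eef_rot'],3),np.round(s['contact_force'],1),s['opening'])
for q in qs:
    for r in spot_point(q,"wrist")[:2]:
        d=dep(D,r['point']);print(q,round(r['score'],2),np.round(r['point']),None if d is None else np.round(unproj("wrist",cal,r['point'],depth=d),4))
E
python3 c.py w1 pocket bar hinge nest roller_a roller_b fixture
```

```text
2.275 [0.5395 0.1517 0.2226] [ 0.995  0.104  0.    -0.   ] [ 0.3 -0.2 -0.2] 0.08696874189392048
pocket 0.93 [193. 317.] [0.5488 0.1156 0.0467]
pocket 0.52 [182. 263.] [0.5422 0.1673 0.0105]
bar 0.82 [190. 420.] [0.5738 0.0299 0.064 ]
hinge 0.97 [196. 258.] [0.5264 0.1693 0.0108]
hinge 0.43 [111. 317.] [0.6202 0.135  0.0651]
nest 0.63 [197. 201.] [0.5224 0.2222 0.0455]
roller_a 0.82 [110. 318.] [0.6214 0.134  0.0649]
roller_a 0.59 [263. 323.] [0.4882 0.0974 0.0642]
roller_b 0.82 [110. 318.] [0.6214 0.134  0.0649]
roller_b 0.59 [263. 323.] [0.4882 0.0974 0.0642]
fixture 0.94 [182. 260.] [0.5416 0.1701 0.0105]
```

View pics/w1.png

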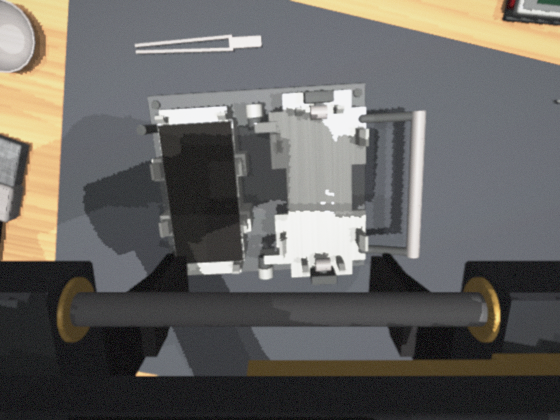

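```bash
cat > d.py <<'E'
from h import *
Z=np.load("w1.npz");D=Z['D'];cal={k:Z[k] for k in('K','dist','T')}
im=cv2.imread("pics/w1.png");g=im.max(2)
def cloud(r0,r1,c0,c1):
    rc=[(r,c) for r in range(r0,r1) for c in range(c0,c1) if D[r,c]>0]
    return np.array(rc),np.array([unproj("",cal,p,depth=D[p]) for p in rc])
rc,P=cloud(105,255,395,440)
b=P[P[:,2]>0.045]
m=np.median(b[:,:2],0);u,s,v=np.linalg.svd(b[:,:2]-b[:,:2].mean(0));d=v[0]*np.sign(v[0,0]);n=np.array([-d[1],d[0]])
t=(b[:,:2]-m)@d
print("bar ang",np.degrees(np.arctan2(d[1],d[0])),"ends",t.min(),t.max(),"w",np.percentile((b[:,:2]-m)@n,[1,99]),"mid",b[:,:2].mean(0),m+d*(t.min()+t.max())/2,"ztop",np.percentile(b[:,2],[50,95]))
rc,P=cloud(100,285,140,260)
dk=g[rc[:,0],rc[:,1]]
k=(abs(P[:,2]-0.0455)<0.004)&(dk<70)
msk=np.zeros(g.shape,np.uint8);msk[tuple(rc[k].T)]=255
msk=cv2.morphologyEx(msk,cv2.MORPH_OPEN,np.ones((15,15)))
q=np.array([msk[tuple(x)]>0 for x in rc])
print("nest",q.sum(),cv2.minAreaRect((P[q,:2]*1000).astype(np.float32)),P[q].mean(0))
rc,P=cloud(85,285,145,430)
print("plate z hist",np.histogram(P[:,2],np.arange(0,0.1,0.005)))
E
python3 d.py
```

```text
bar ang 15.805508793419346 ends -0.07311701380940115 0.05809578656302584 w [-0.00678702  0.01523948] mid [0.57972351 0.03667114] [0.57507542 0.03410978] ztop [0.0633469  0.06522187]
nest 8674 ((523.1549072265625, 221.70941162109375), (131.9174346923828, 66.14117431640625), 15.165377616882324) [0.52718531 0.22259264 0.04509005]
plate z hist (array([13612,  1961,  6888,    99,   113,   159,   118,   128,  5701,
       19040,   714,  1209,  3078,  1521,   365,     0,     0,     0,
           0]), array([0.   , 0.005, 0.01 , 0.015, 0.02 , 0.025, 0.03 , 0.035, 0.04 ,
       0.045, 0.05 , 0.055, 0.06 , 0.065, 0.07 , 0.075, 0.08 , 0.085,
       0.09 , 0.095]))
```

Emit:
arm_command(rows=[[[-75,-414,-60],[0,0,-1.6],1],[[-75,-414,-60],[0,0,-1.6],1],[[-75,-414,-60],[0,0,-1.6],1],[[-75,-414,-60],[0,0,-1.6],1],[[-75,-414,-60],[0,0,-1.6],1],[[-75,-414,-60],[0,0,-1.6],1],[[-75,-414,-60],[0,0,-1.6],1],[[-75,-414,-60],[0,0,-1.6],1],[[-75,-414,-60],[0,0,-1.6],1],[[-75,-414,-60],[0,0,-1.6],1],[[-75,-414,-60],[0,0,-1.6],1]])

```text
clock: 4.05
ee_pos: [0.4651, -0.2631, 0.1626]
eef_rot: [0.767, -0.641, 0.0, -0.0]
contact_force: [0.7, -0.6, -1.4]
opening: 0.0872
grasp_force: 0.0
```

```bash
python3 c.py w2 phone
```

```text
4.05 [ 0.4651 -0.2631  0.1626] [ 0.767 -0.641  0.    -0.   ] [ 0.7 -0.6 -1.4] 0.08721621162347243
phone 0.77 [201. 288.] [ 0.4561 -0.2666  0.0109]
```

View pics/w2.png

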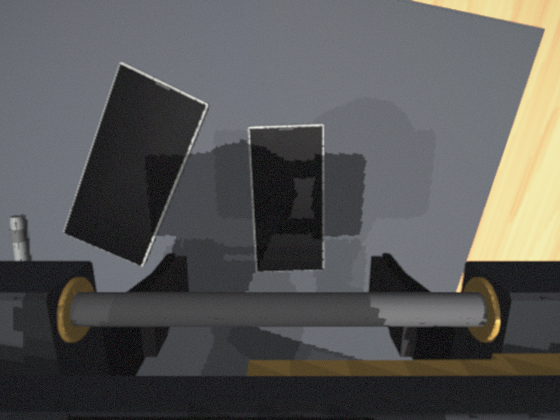

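The phone shows whole, with corners at about (248,127), (324,124), (324,270) and (258,271). It is nearly aligned with the tool.

```bash
cat > e.py <<'E'
from h import *
Z=np.load("w2.npz");cal={k:Z[k] for k in('K','dist','T')}
c=[unproj("",cal,p,z=0.011)[:2] for p in[(127,248),(124,324),(270,324),(271,258)]]
print(np.round(c,4))
for i in range(4):
    d=c[(i+1)%4]-c[i];print(np.linalg.norm(d),np.degrees(np.arctan2(d[1],d[0])))
print("c",np.mean(c,0))
E
python3 e.py
```

```text
[[ 0.4999 -0.3227]
 [ 0.4384 -0.3362]
 [ 0.411  -0.2086]
 [ 0.4707 -0.1968]]
0.06294478604325722 -167.564551427344
0.13055160059994828 102.1391043565997
0.060861892327217545 11.173489532363146
0.12921728810951524 -76.93382760239925
c [ 0.45497601 -0.26609474]
```

Emit:
arm_command(rows=[[[-10,-3,-60],[0,0,0.035],1],[[-10,-3,-110],[0,0,0.035],1],[[-10,-3,-140],[0,0,0.035],1],[[-10,-3,-150],[0,0,0.035],1],[[-10,-3,-154],[0,0,0.035],1],[[-10,-3,-154],[0,0,0.035],1]])

```text
clock: 4.9
ee_pos: [0.4559, -0.2664, 0.0095]
eef_rot: [0.778, -0.628, 0.001, -0.0]
contact_force: [-0.5, -0.3, -0.6]
opening: 0.0867
grasp_force: 0.0
```

Emit:
arm_command(rows=[[[0,0,-2],[0,0,0],1],[[0,0,-3],[0,0,0],0.5],[[0,0,-3],[0,0,0],0.5],[[0,0,-3],[0,0,0],0.5],[[0,0,-3],[0,0,0],0.5],[[0,0,-3],[0,0,0],0.5]], squeeze=12)

```text
clock: 5.65
ee_pos: [0.4553, -0.2663, 0.0057]
eef_rot: [0.778, -0.628, 0.0, -0.0]
contact_force: [0.4, 0.0, 1.6]
opening: 0.0639
grasp_force: 12.0
```

Emit:
arm_command(rows=[[[0,0,15],[0,0,0],0.5],[[0,0,50],[0,0,0],0.5],[[0,20,90],[0,0,0.1],0.5],[[10,55,125],[0,0,0.25],0.5],[[22,100,145],[0,0,0.42],0.5],[[36,150,145],[0,0,0.59],0.5],[[50,200,145],[0,0,0.76],0.5],[[62,250,145],[0,0,0.93],0.5],[[75,295,145],[0,0,1.1],0.5],[[85,335,145],[0,0,1.27],0.5],[[92,365,145],[0,0,1.43],0.5],[[96,382,145],[0,0,1.58],0.5]])

```text
clock: 7.15
ee_pos: [0.5507, 0.1172, 0.151]
eef_rot: [0.994, 0.114, -0.0, -0.0]
contact_force: [-0.1, -0.0, -1.4]
opening: 0.0638
grasp_force: 12.0
```

Emit:
arm_command(rows=[[[0,0,0],[0,0,0.043],0.5],[[0,0,0],[0,0,0.043],0.5],[[0,0,0],[0,0,0.043],0.5]])

```text
clock: 7.52
ee_pos: [0.5507, 0.1154, 0.1508]
eef_rot: [0.991, 0.131, -0.0, -0.0]
contact_force: [0.4, -0.0, -1.7]
opening: 0.0635
grasp_force: 12.0
```

```bash
python3 c.py w3 phone roller_b bar pocket nest
```

```text
7.525 [0.5507 0.1154 0.1508] [ 0.991  0.131 -0.    -0.   ] [ 0.4 -0.  -1.7] 0.06354087371234107
phone 0.8 [277. 278.] [0.5503 0.1146 0.1555]
roller_b 0.82 [116. 279.] [0.6196 0.133  0.0648]
bar 0.63 [216. 398.] [0.5761 0.0348 0.0645]
nest 0.87 [213. 130.] [0.5226 0.2225 0.0456]
```

View pics/w3.png

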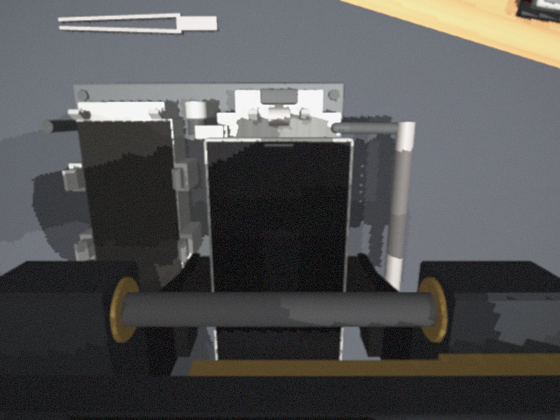

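```bash
cat > f.py <<'E'
from h import *
Z=np.load("w3.npz");cal={k:Z[k] for k in('K','dist','T')};D=Z['D']
a=np.radians(15.1);X=np.array([np.cos(a),np.sin(a)]);Y=np.array([-X[1],X[0]]);t=np.array([0.5507,0.1154])
def loc(rc,z):
    p=unproj("",cal,rc,z=z)[:2]-t;return np.round([p@X*1000,p@Y*1000],1)
print("phone far edge",[loc((140,c),.1555) for c in(206,279,353)],"mid sides",[loc((230,c),.1555) for c in(211,348)])
print("base edge far",loc((84,75),.011),loc((84,343),.011))
print("bar end",loc((122,406),.062),"nest far edge corners",loc((120,82),.0455),loc((120,174),.0455))
im=cv2.imread("pics/w3.png");cv2.imwrite("pics/w3c.png",cv2.resize(im[75:165,60:430],None,fx=2.1,fy=2.1,interpolation=2))
rc=[(r,c) for r in range(85,135) for c in range(225,335)]
P=np.array([unproj("",cal,p,depth=D[p]) for p in rc]);L=(P[:,:2]-t)@np.c_[X,Y]*1000
k=P[:,2]>.057;print("high pts y hist",np.histogram(L[k,1],np.arange(-60,60,5)),"x",np.histogram(L[k,0],np.arange(50,100,5)))
E
python3 f.py
```

```text
phone far edge [array([61.9, 29.7]), array([61.9, -0.9]), array([ 61.8, -32. ])] mid sides [array([22.3, 29.5]), array([ 22.3, -31.8])]
base edge far [ 95.5 157. ] [ 95.2 -50.8]
bar end [ 67.6 -85.1] nest far edge corners [ 68.8 137.6] [68.7 72.7]
high pts y hist (array([  0,   0,   0,   0,   0,   0,   0,  19,  91,  68, 210, 300, 279,
       139,  68,  68,   0,   0,  17,   9,   0,   0,   0]), array([-60, -55, -50, -45, -40, -35, -30, -25, -20, -15, -10,  -5,   0,
         5,  10,  15,  20,  25,  30,  35,  40,  45,  50,  55])) x (array([  0,   2,  22, 169, 361, 223, 302, 189,   0]), array([50, 55, 60, 65, 70, 75, 80, 85, 90, 95]))
```

View pics/w3c.png

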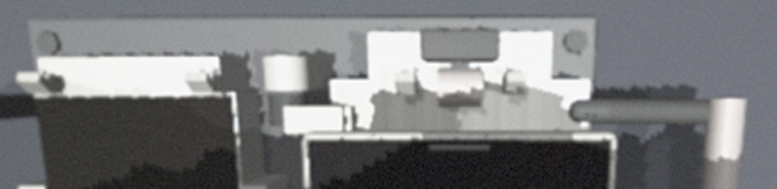

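```bash
cat >> f.py <<'E'
print("----")
for r in (148,180,210,240,275,335,345): 
    p=unproj("",cal,(r,279),depth=dep(D,(r,279),3));print(r,np.round((p[:2]-t)@X*1000,1),np.round(p[2],4))
print([loc((r,279),.1555) for r in(355,357,359)])
print("roller",loc((114,279),.066))
Z=np.load("w2.npz");cal={k:Z[k] for k in('K','dist','T')};t=np.array([.4651,-.2631]);a=np.radians(-79.8);X=np.array([np.cos(a),np.sin(a)]);Y=np.array([-X[1],X[0]])
print([loc(p,.011) for p in[(127,248),(124,324),(270,324),(271,258)]])
E
python3 f.py | sed -n '/----/,$p'
```

```text
----
148 58.6 0.1558
180 45.0 0.1558
210 31.6 0.1558
240 17.6 0.1555
275 0.5 0.1557
335 -31.1 0.1558
345 -36.8 0.1557
[array([-42.7,  -0.9]), array([-43.8,  -0.9]), array([-45. ,  -0.9])]
roller [72.6 -1.1]
[array([64.8, 23.7]), array([ 67.3, -39.2]), array([-63.2, -43.6]), array([-64.2,  17.2])]
```

Emit:
arm_command(rows=[[[1.5,0.5,-30],[0,0,0],0.5],[[1.5,0.5,-55],[0,0,0],0.5],[[1.5,0.5,-68],[0,0,0],0.5],[[1.5,0.5,-70],[0,0,0],0.5],[[1.5,0.5,-70],[0,0,0],0.5]])

```text
clock: 8.45
ee_pos: [0.5531, 0.1165, 0.0813]
eef_rot: [0.991, 0.132, 0.001, -0.0]
contact_force: [0.5, 0.0, -1.2]
opening: 0.0637
grasp_force: 12.0
```

```bash
python3 c.py w4 roller_b; python3 - <<'E'
import cv2
im=cv2.imread('pics/w4.png');cv2.imwrite('pics/w4c.png',cv2.resize(im[90:370,140:420],None,fx=2.1,fy=2.1,interpolation=cv2.INTER_CUBIC))
E
```

```text
8.45 [0.5531 0.1165 0.0813] [ 0.991  0.132  0.001 -0.   ] [ 0.5  0.  -1.2] 0.06372628235064824
roller_b 0.9 [121. 282.] [0.6204 0.1324 0.0653]
```

View pics/w4c.png

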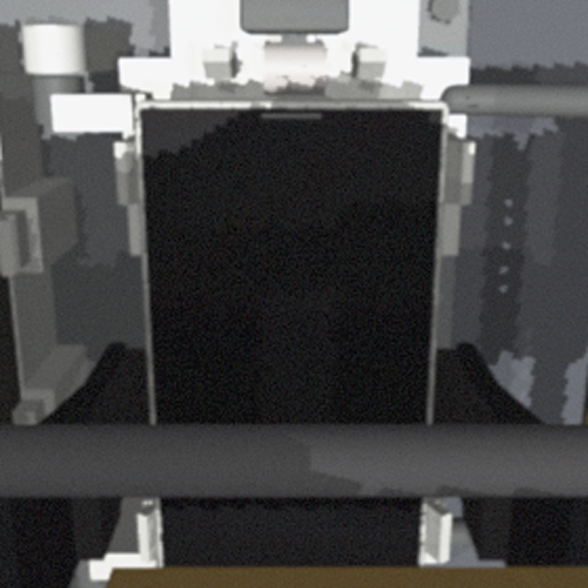

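Emit:
arm_command(rows=[[[3,0,0],[0,0,0],0.5],[[3,0,0],[0,0,0],0.5],[[3,0,-4],[0,0,0],0.5],[[3,0,-8],[0,0,0],0.5],[[3,0,-11],[0,0,0],0.5],[[3,0,-11],[0,0,0],0.5]])

```text
clock: 9.3
ee_pos: [0.5552, 0.1161, 0.0691]
eef_rot: [0.991, 0.132, -0.0, 0.0]
contact_force: [0.4, -0.8, -1.5]
opening: 0.0637
grasp_force: 12.0
```

Emit:
arm_command(rows=[[[0,0,-2],[0,0,0],0.5],[[0,0,-3],[0,0,0],0.5],[[0,0,-3],[0,0,0],0.5]])

```text
clock: 9.68
ee_pos: [0.5556, 0.1163, 0.0667]
eef_rot: [0.991, 0.132, 0.0, -0.0]
contact_force: [-0.7, -0.4, -0.9]
opening: 0.0639
grasp_force: 12.0
```

Emit:
arm_command(rows=[[[0,0,-1],[0,0,0],0.5],[[0,0,-2],[0,0,0],0.5],[[0,0,-3],[0,0,0],0.5],[[0,0,-3],[0,0,0],0.5]])

```text
clock: 10.18
ee_pos: [0.5559, 0.1164, 0.0636]
eef_rot: [0.991, 0.132, 0.001, -0.0]
contact_force: [0.8, 0.3, 1.7]
opening: 0.0637
grasp_force: 12.0
```

Emit:
arm_command(rows=[[[0,0,0],[0,0,0],0.9],[[0,0,0],[0,0,0],0.9],[[0,0,0],[0,0,0],0.9],[[0,0,30],[0,0,0],0.9],[[0,0,70],[0,0,0],0.9],[[0,0,90],[0,0,0],0.2],[[0,0,90],[0,0,0],0]])

```text
clock: 11.05
ee_pos: [0.5563, 0.1167, 0.1551]
eef_rot: [0.991, 0.132, 0.002, -0.001]
contact_force: [-0.5, 0.4, -0.1]
opening: 0.0654
grasp_force: 0.0
```

```bash
python3 c.py w5 phone pocket roller_b
```

```text
11.05 [0.5563 0.1167 0.1551] [ 0.991  0.132  0.002 -0.001] [-0.5  0.4 -0.1] 0.06535569130409795
roller_b 0.78 [124. 279.] [0.6209 0.1333 0.0648]
```

View pics/w5.png

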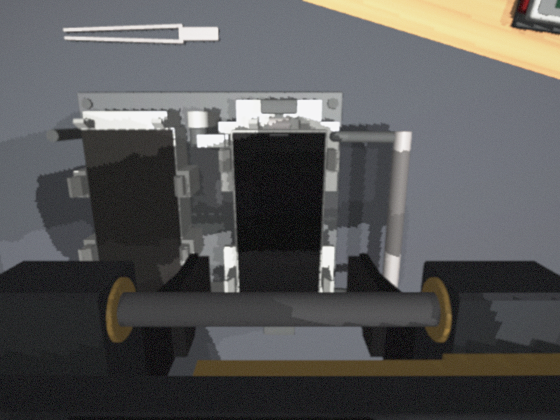

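The phone lies between the rails, far edge at row 131, columns 237-326, just short of the roller. I'll check its height profile.

```bash
python3 - <<'E'
from h import *
Z=np.load("w5.npz");cal={k:Z[k] for k in('K','dist','T')};D=Z['D'];t=np.array([.5563,.1167])
a=np.radians(15.1);X=np.array([np.cos(a),np.sin(a)]);Y=np.array([-X[1],X[0]])
for r in range(120,292,10):
    for c in (250,281,310):
        p=unproj("",cal,(r,c),depth=dep(D,(r,c),2));q=p[:2]-t;print(r,c,np.round([q@X*1000,q@Y*1000,p[2]*1000],1),end=' ')
    print()
E
```

```text
120 250 [69.2 17.8 69.9] 120 281 [69.1 -2.4 63.7] 120 310 [ 69.  -23.1  47.2] 
130 250 [62.9 17.9 70.7] 130 281 [62.9 -2.3 70.7] 130 310 [ 62.9 -21.2  70.9] 
140 250 [56.6 17.9 72.2] 140 281 [56.6 -2.3 72.1] 140 310 [ 56.6 -21.3  71.9] 
150 250 [50.1 18.1 71.8] 150 281 [50.1 -2.4 71.5] 150 310 [ 50.1 -21.5  71.8] 
160 250 [43.5 18.2 71.3] 160 281 [43.4 -2.4 71. ] 160 310 [ 43.5 -21.7  71.2] 
170 250 [36.7 18.4 70.4] 170 281 [36.7 -2.4 70.5] 170 310 [ 36.7 -21.9  70.3] 
180 250 [29.8 18.6 69.7] 180 281 [29.8 -2.4 69.7] 180 310 [ 29.8 -22.1  69.7] 
190 250 [22.8 18.8 69.3] 190 281 [22.8 -2.4 69.2] 190 310 [ 22.8 -22.3  69.4] 
200 250 [15.6 19.  68.4] 200 281 [15.6 -2.5 68.6] 200 310 [ 15.7 -22.5  68.7] 
210 250 [ 8.4 19.2 68.3] 210 281 [ 8.3 -2.5 67.9] 210 310 [  8.3 -22.8  68. ] 
220 250 [ 0.9 19.4 67.5] 220 281 [ 0.9 -2.5 67.4] 220 310 [  0.9 -23.   67.3] 
230 250 [-6.8 19.6 66.5] 230 281 [-6.7 -2.5 66.8] 230 310 [ -6.6 -23.2  66.8] 
240 250 [-14.5  19.8  65.9] 240 281 [-14.4  -2.6  66.1] 240 310 [-14.5 -23.5  65.8] 
250 250 [-22.4  20.   65.2] 250 281 [-22.4  -2.6  65.2] 250 310 [-22.3 -23.7  65.4] 
260 250 [-30.5  20.2  64.5] 260 281 [-30.5  -2.6  64.5] 260 310 [-30.4 -24.   64.6] 
270 250 [-38.7  20.4  63.9] 270 281 [-38.7  -2.6  63.9] 270 310 [-38.7 -24.2  63.9] 
280 250 [-47.1  20.6  63.3] 280 281 [-47.3  -2.7  62.9] 280 310 [-47.1 -24.5  63.3] 
290 250 [-55.6  20.9  62.7] 290 281 [-55.6  -2.7  62.7] 290 310 [-55.5 -24.7  63. ]
```

Emit:
arm_command(rows=[[[0,0,-20],[0,0,0],0],[[0,0,-45],[0,0,0],0],[[0,0,-65],[0,0,0],0],[[0,0,-75],[0,0,0],0],[[0,0,-82],[0,0,0],0],[[0,0,-85],[0,0,0],0],[[0,0,-85],[0,0,0],0]], squeeze=10)

```text
clock: 12.12
ee_pos: [0.5557, 0.1163, 0.0688]
eef_rot: [0.991, 0.132, 0.0, -0.0]
contact_force: [0.5, 0.0, 0.4]
opening: 0.0003
grasp_force: 0.0
```

Emit:
arm_command(rows=[[[0,0,-2],[0,0,0],0],[[0,0,-4],[0,0,0],0],[[0,0,-4],[0,0,0],0]])

```text
clock: 12.5
ee_pos: [0.5559, 0.1164, 0.0655]
eef_rot: [0.991, 0.132, 0.001, -0.0]
contact_force: [-1.3, 0.5, 3.6]
opening: -0.0002
grasp_force: 2.2
```

Emit:
arm_command(rows=[[[0,0,-1],[0,0,0],0],[[0,0,-2],[0,0,0],0],[[0,0,-2],[0,0,0],0]])

```text
clock: 12.88
ee_pos: [0.556, 0.1164, 0.0651]
eef_rot: [0.991, 0.132, 0.001, 0.0]
contact_force: [-5.5, -0.6, 13.8]
opening: 0.0005
grasp_force: 6.9
```

Emit:
arm_command(rows=[[[0,0,-1],[0,0,0],0],[[0,0,-2],[0,0,0],0],[[0,0,-2],[0,0,0],0]])

```text
clock: 13.25
ee_pos: [0.5561, 0.1164, 0.0647]
eef_rot: [0.991, 0.133, 0.001, 0.0]
contact_force: [-7.8, -0.7, 20.9]
opening: 0.0006
grasp_force: 11.1
```

Emit:
arm_command(rows=[[[0,0,10],[0,0,0],0],[[29,8,14],[0,0,0],0],[[29,8,10],[0,0,0],0],[[29,8,8],[0,0,0],0],[[29,8,8],[0,0,0],0]])

```text
clock: 13.88
ee_pos: [0.5838, 0.124, 0.0682]
eef_rot: [0.991, 0.132, -0.0, 0.0]
contact_force: [-0.3, -0.5, 0.4]
opening: 0.0002
grasp_force: 0.2
```

Emit:
arm_command(rows=[[[0,0,-2],[0,0,0],0],[[0,0,-4],[0,0,0],0],[[0,0,-4],[0,0,0],0]])

```text
clock: 14.25
ee_pos: [0.584, 0.1241, 0.064]
eef_rot: [0.991, 0.132, -0.001, 0.0]
contact_force: [-0.1, 0.4, -0.4]
opening: 0.0002
grasp_force: 0.0
```

Emit:
arm_command(rows=[[[0,0,-1],[0,0,0],0],[[0,0,-2],[0,0,0],0],[[0,0,-2],[0,0,0],0]])

```text
clock: 14.62
ee_pos: [0.5844, 0.1243, 0.0624]
eef_rot: [0.991, 0.132, -0.0, 0.0]
contact_force: [-0.2, -0.3, 0.5]
opening: 0.0003
grasp_force: 0.0
```

Emit:
arm_command(rows=[[[-14,-4,50],[0,0,0],0],[[-29,-8,93],[0,0,0],0],[[-29,-8,93],[0,0,0],0]])

```text
clock: 15.0
ee_pos: [0.557, 0.1169, 0.1599]
eef_rot: [0.991, 0.132, 0.004, -0.001]
contact_force: [0.0, 0.4, -0.2]
opening: 0.0002
grasp_force: 0.0
```

```bash
cat > p.py <<'E'
from h import *
import sys
s=read_state();cal=calibration("wrist");im,D=snapshot("wrist");cv2.imwrite(f"pics/{sys.argv[1]}.png",im[:,:,::-1])
t=np.array([.5553,.1158])
print(s['ee_pos'],s['eef_rot'],s['opening'])
a=np.radians(15.1);X=np.array([np.cos(a),np.sin(a)]);Y=np.array([-X[1],X[0]])
for r in range(115,380,12):
  for c in (262,281,300):
    d=dep(D,(r,c),2)
    if d: p=unproj("",cal,(r,c),depth=d);q=p[:2]-t;print(r,c,np.round([q@X*1000,q@Y*1000,p[2]*1000],1),end=' ')
  print()
E
python3 p.py w6
```

```text
[0.55703568 0.11694921 0.15988845] [ 0.99123547  0.13203464  0.00420382 -0.00118989] 0.00017300762402288998
115 262 [75. 12. 47.] 115 281 [74.8 -1.6 67.7] 115 300 [ 75.  -15.5  46.6] 
127 262 [66.6 12.1 46.6] 127 281 [67.  -1.6 65.3] 127 300 [ 67.  -14.5  66.1] 
139 262 [58.8 11.5 62.6] 139 281 [58.9 -1.7 62.5] 139 300 [ 58.9 -14.8  62.6] 
151 262 [50.6 11.6 62.1] 151 281 [50.6 -1.7 62.1] 151 300 [ 50.7 -15.   62.4] 
163 262 [42.2 11.7 61.6] 163 281 [42.2 -1.7 62. ] 163 300 [ 42.2 -15.1  61.8] 
175 262 [33.6 11.8 61.1] 175 281 [33.6 -1.8 61.3] 175 300 [ 33.6 -15.3  60.8] 
187 262 [24.8 11.9 60.6] 187 281 [24.8 -1.8 60.5] 187 300 [ 24.9 -15.5  60.6] 
199 262 [15.8 12.  59.7] 199 281 [15.9 -1.8 59.9] 199 300 [ 15.9 -15.7  60.1] 
211 262 [ 6.7 12.1 59.7] 211 281 [ 6.7 -1.9 59.2] 211 300 [  6.7 -15.9  59.4] 
223 262 [-2.7 12.3 58.8] 223 281 [-2.7 -1.9 58.7] 223 300 [ -2.6 -16.   58.8] 
235 262 [-12.2  12.4  58.3] 235 281 [-12.4  -1.9  57.8] 235 300 [-12.2 -16.2  58.2] 
247 262 [-22.   12.5  57.6] 247 281 [-22.1  -2.   57.5] 247 300 [-22.2 -16.5  57.2] 
259 262 [ 11.4   7.4 167.4] 259 281
[... 198 characters left out ...]
 [ 36.2  -5.  245.2] 
295 262 [ 32.7   3.8 244.2] 295 281 [ 32.6  -0.6 243.9] 295 300 [ 34.7  -4.8 248.1] 
307 262 [ 31.1   3.7 247. ] 307 281 [ 31.   -0.6 246.7] 307 300 [ 32.6  -4.8 249.6] 
319 262 [ 28.4   3.7 247.5] 319 281 [ 28.2  -0.6 247.2] 319 300 [ 30.3  -4.7 250.8] 
331 262 [ 10.3   4.9 223.7] 331 281 [  0.7  -1.  208.5] 331 300 [ 27.4  -4.8 250.7] 
343 262 [  6.7   4.9 224.6] 343 281 [ -4.1  -1.  208.5] 343 300 [ 22.6  -5.  248.1] 
355 262 [  3.8   4.9 226.3] 355 281 [ -9.3  -1.  208.1] 355 300 [ 23.5  -4.7 253.9] 
367 262 [ 23.5   3.3 257.8] 367 281 [ 23.3  -0.6 257.6] 367 300 [ 23.3  -4.5 257.6] 
379 262 [ 24.9   3.1 263.2] 379 281 [ 24.9  -0.5 263.2] 379 300 [ 24.9  -4.1 263.1]
```

Emit:
arm_command(rows=[[[32,9,-40],[0,0,0],0],[[32,9,-75],[0,0,0],0],[[32,9,-90],[0,0,0],0],[[32,9,-94],[0,0,0],0],[[32,9,-94],[0,0,0],0]])

```text
clock: 15.68
ee_pos: [0.5879, 0.1254, 0.0622]
eef_rot: [0.991, 0.132, 0.001, -0.0]
contact_force: [-0.3, 0.1, 0.4]
opening: 0.0003
grasp_force: 0.0
```

Emit:
arm_command(rows=[[[0,0,-1],[0,0,0],0],[[0,0,-2],[0,0,0],0],[[0,0,-2],[0,0,0],0]])

```text
clock: 16.05
ee_pos: [0.5876, 0.1253, 0.06]
eef_rot: [0.991, 0.132, 0.0, -0.0]
contact_force: [-0.4, -0.0, 0.6]
opening: 0.0002
grasp_force: 0.2
```

Emit:
arm_command(rows=[[[0,0,-1],[0,0,0],0],[[0,0,-2],[0,0,0],0],[[0,0,-2],[0,0,0],0]])

```text
clock: 16.42
ee_pos: [0.5874, 0.1252, 0.0574]
eef_rot: [0.991, 0.132, -0.0, 0.0]
contact_force: [-0.7, -0.4, 0.4]
opening: 0.0004
grasp_force: 0.0
```

Emit:
arm_command(rows=[[[0,0,-1],[0,0,0],0],[[0,0,-2],[0,0,0],0],[[0,0,-2],[0,0,0],0]])

```text
clock: 16.8
ee_pos: [0.5875, 0.1252, 0.0555]
eef_rot: [0.991, 0.132, 0.0, -0.0]
contact_force: [0.3, 0.5, -0.5]
opening: 0.0007
grasp_force: 0.0
```

Emit:
arm_command(rows=[[[0,0,-1],[0,0,0],0],[[0,0,-2],[0,0,0],0],[[0,0,-2],[0,0,0],0]])

```text
clock: 17.18
ee_pos: [0.5875, 0.1252, 0.0554]
eef_rot: [0.991, 0.132, 0.0, 0.0]
contact_force: [-4.2, -0.6, 9.0]
opening: 0.0007
grasp_force: 4.8
```

Emit:
arm_command(rows=[[[0,0,-1],[0,0,0],0],[[0,0,-2],[0,0,0],0],[[0,0,-2],[0,0,0],0]])

```text
clock: 17.55
ee_pos: [0.5875, 0.1253, 0.0553]
eef_rot: [0.991, 0.132, 0.001, 0.0]
contact_force: [-7.6, 0.5, 18.5]
opening: 0.0004
grasp_force: 9.4
```

Emit:
arm_command(rows=[[[0,0,20],[0,0,0],0],[[-16,-20,65],[0,0,0],0.3],[[-32,-40,107],[0,0,0],0.4],[[-32,-40,107],[0,0,0],0.4],[[-32,-40,107],[0,0,0],0.4]])

```text
clock: 18.18
ee_pos: [0.5551, 0.0852, 0.1582]
eef_rot: [0.991, 0.131, -0.0, -0.0]
contact_force: [0.3, 0.2, -0.1]
opening: 0.0308
grasp_force: 0.0
```

```bash
cat > g.py <<'E'
from h import *
s=read_state();cal=calibration("wrist");im,D=snapshot("wrist");cv2.imwrite("pics/w7.png",im[:,:,::-1]);np.savez("w7.npz",D=D,T=cal['T'],K=cal['K'],dist=cal['dist'])
print(s['clock'],s['ee_pos'],s['opening'])
for q in("bar","phone","roller_b"):
    for r in spot_point(q,"wrist")[:2]:
        d=dep(D,r['point']);print(q,r['score'],np.round(r['point']),np.round(unproj("",cal,r['point'],depth=d),4) if d else None)
t=np.array([.5553,.1158]);a=np.radians(15.1);X=np.array([np.cos(a),np.sin(a)]);Y=np.array([-X[1],X[0]])
rc=[(r,c) for r in range(60,290,2) for c in range(120,460,2) if D[r,c]>0]
P=np.array([unproj("",cal,p,depth=D[p]) for p in rc]);L=np.c_[(P[:,:2]-t)@X,(P[:,:2]-t)@Y,P[:,2]]*1000
for x in range(-60,80,8):
    k=(abs(L[:,0]-x)<2)&(abs(L[:,1]+1)<18);print(x,k.sum(),np.round(np.percentile(L[k,2],[10,50,90]),1) if k.sum() else '')
k=(abs(L[:,1]+85)<20)&(L[:,2]>58)&(L[:,2]<70)&(abs(L[:,0])<50);print("bar y",np.percentile(L[k,1],[2,50,98]),k.sum())
k=(abs(L[:,1]+85)<20)&(L[:,2]>58)&(L[:,2]<70);print("bar x",L[k,0].min(),L[k,0].max())
E
python3 g.py
```

```text
18.175 [0.55512972 0.08524032 0.15816675] 0.03077017946068741
bar 0.78 [209. 357.] [0.5766 0.0322 0.0644]
phone 0.74 [208. 240.] [0.5532 0.1133 0.0543]
roller_b 0.93 [109. 236.] [0.6211 0.1319 0.0647]
-60 21 [53.3 54.3 55.1]
-52 22 [53.9 54.8 55.7]
-44 31 [54.  54.6 55.4]
-36 66 [53.9 54.7 55.4]
-28 69 [54.  54.7 55.3]
-20 67 [53.7 54.6 55.4]
-12 76 [53.9 54.7 55.7]
-4 82 [ 53.9  54.9 176.5]
4 52 [53.7 54.8 55.4]
12 72 [53.7 54.4 55.1]
20 76 [53.6 54.5 55.4]
28 624 [ 55.4 240.1 246.7]
36 72 [53.8 54.6 55.5]
44 77 [53.7 54.7 55.4]
52 78 [53.7 54.8 55.4]
60 78 [53.6 54.5 62.2]
68 75 [46.3 64.8 71. ]
76 92 [46.5 65.8 69.2]
bar y [-90.57369355 -84.10401166 -79.38285064] 556
bar x -63.185163816760145 63.267426295160966
```

Emit:
arm_command(rows=[[[22,-51,0],[0,0,0],0.4],[[22,-51,-40],[0,0,0],0.4],[[22,-51,-85],[0,0,0],0.4],[[22,-51,-110],[0,0,0],0.4],[[22,-51,-117],[0,0,0],0.4],[[22,-51,-117],[0,0,0],0.4]])

```text
clock: 19.12
ee_pos: [0.5777, 0.0344, 0.0413]
eef_rot: [0.991, 0.132, -0.0, 0.0]
contact_force: [0.6, -0.3, 0.1]
opening: 0.0347
grasp_force: 0.0
```

Emit:
arm_command(rows=[[[0,0,0],[0,0,0],0.05],[[0,0,0],[0,0,0],0.05],[[0,0,0],[0,0,0],0.05],[[0,0,0],[0,0,0],0.05]], squeeze=10)

```text
clock: 19.62
ee_pos: [0.5778, 0.0343, 0.0423]
eef_rot: [0.991, 0.132, 0.001, -0.0]
contact_force: [-0.2, 0.0, 3.7]
opening: 0.0113
grasp_force: 10.0
```

Emit:
arm_command(rows=[[[-0.5,1,12],[0,0,0],0.05],[[-1.2,4.6,36],[0,0,0],0.05],[[-3.5,12.5,59],[0,0,0],0.05],[[-6.7,25,80],[0,0,0],0.05],[[-8.5,31.6,90],[0,0,0],0.05],[[-8.5,31.6,90],[0,0,0],0.05]])

```text
clock: 20.38
ee_pos: [0.5697, 0.0642, 0.1339]
eef_rot: [0.991, 0.132, 0.001, 0.001]
contact_force: [1.7, -8.6, 3.7]
opening: 0.0113
grasp_force: 10.0
```

Emit:
arm_command(rows=[[[-4,14.5,18],[0,0,0],0.05],[[-9.3,34.5,32],[0,0,0],0.05],[[-15.2,56,42],[0,0,0],0.05],[[-21.4,79,48.5],[0,0,0],0.05],[[-24.5,91,49.5],[0,0,0],0.05],[[-24.5,91,49.5],[0,0,0],0.05]])

```text
clock: 21.12
ee_pos: [0.5447, 0.157, 0.1845]
eef_rot: [0.991, 0.133, 0.001, 0.0]
contact_force: [-2.8, -2.1, 12.2]
opening: 0.0117
grasp_force: 10.0
```

Emit:
arm_command(rows=[[[-1,4,3],[0,0,0],0.05],[[-4.7,17.5,3],[0,0,0],0.05],[[-9.7,36,1],[0,0,0],0.05],[[-15.9,58.8,-6],[0,0,0],0.05],[[-21.6,80.1,-17],[0,0,0],0.05],[[-21.6,80.1,-17],[0,0,0],0.05]])

```text
clock: 21.88
ee_pos: [0.522, 0.2403, 0.1627]
eef_rot: [0.991, 0.133, -0.0, -0.001]
contact_force: [-1.4, 2.8, 1.8]
opening: 0.0112
grasp_force: 10.0
```

Emit:
arm_command(rows=[[[-2.8,10.2,-7],[0,0,0],0.05],[[-7.7,28.6,-22.5],[0,0,0],0.05],[[-11.8,43.8,-41],[0,0,0],0.05],[[-13.5,50.2,-51.5],[0,0,0],0.05],[[-15,55.5,-62.5],[0,0,0],0.05],[[-16.3,60.3,-73.5],[0,0,0],0.05],[[-16.3,60.3,-73.5],[0,0,0],0.05]])

```text
clock: 22.75
ee_pos: [0.5064, 0.2972, 0.0895]
eef_rot: [0.991, 0.132, -0.0, 0.0]
contact_force: [1.7, 0.5, -3.4]
opening: 0.0116
grasp_force: 10.0
```

Emit:
arm_command(rows=[[[-0.7,2.7,-12],[0,0,0],0.05],[[-1.6,6,-24],[0,0,0],0.05],[[-2,7.3,-33],[0,0,0],0.05],[[-2.1,7.8,-40],[0,0,0],0.05],[[-2.2,8,-44],[0,0,0],0.05],[[-2.2,8,-46],[0,0,0],0.05],[[-2.2,8,-47],[0,0,0],0.05]])

```text
clock: 23.62
ee_pos: [0.5044, 0.3046, 0.0447]
eef_rot: [0.991, 0.132, -0.0, 0.001]
contact_force: [0.1, -4.8, 8.6]
opening: 0.0116
grasp_force: 10.0
```

Emit:
arm_command(rows=[[[0,0,-1.5],[0,0,0],0.05],[[0,0,-1.5],[0,0,0],0.05]])

```text
clock: 23.88
ee_pos: [0.5045, 0.3047, 0.0446]
eef_rot: [0.991, 0.132, 0.0, 0.0]
contact_force: [-1.6, -4.6, 11.3]
opening: 0.0115
grasp_force: 10.0
```

Emit:
arm_command(rows=[[[0,0,0],[0,0,0],0.4],[[0,0,0],[0,0,0],0.4],[[0,0,0],[0,0,0],0.4],[[0,0,40],[0,0,0],0.4],[[0,0,95],[0,0,0],0.2],[[11,-41,110],[0,0,0],0],[[22,-82,110],[0,0,0],0],[[22,-82,110],[0,0,0],0]])

```text
clock: 24.88
ee_pos: [0.5265, 0.2213, 0.1521]
eef_rot: [0.992, 0.13, -0.0, -0.0]
contact_force: [0.1, 0.9, 0.0]
opening: 0.0042
grasp_force: 0.0
```

```bash
python3 c.py w8 button bar roller_b nest
```

```text
24.875 [0.5265 0.2213 0.1521] [ 0.992  0.13  -0.    -0.   ] [0.1 0.9 0. ] 0.004180297743496836
button 0.61 [236. 274.] [0.5262 0.2232 0.0994]
bar 0.97 [224. 162.] [0.5031 0.2998 0.0635]
roller_b 0.71 [240. 278.] [0.5246 0.2206 0.0996]
```

View pics/w8.png

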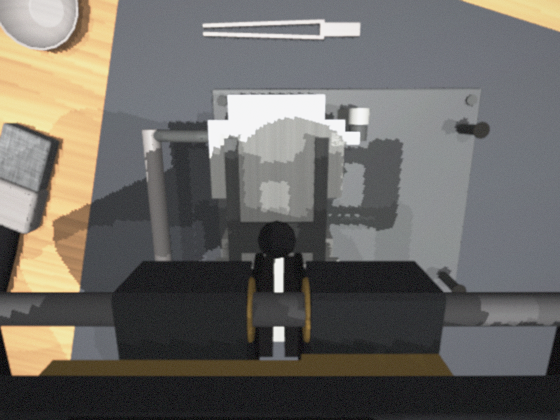

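The plate lies flat over the nest with the button at (237,276), z about 0.099, right under the fingers. Pressing it.

Emit:
arm_command(rows=[[[0,1,-25],[0,0,0],0],[[0,1,-42],[0,0,0],0],[[0,1,-50],[0,0,0],0],[[0,1,-54],[0,0,0],0],[[0,1,-58],[0,0,0],0],[[0,1,-61],[0,0,0],0],[[0,1,-61],[0,0,0],0]])

```text
clock: 26.0
ee_pos: [0.5266, 0.2247, 0.0913]
eef_rot: [0.991, 0.132, 0.0, -0.0]
contact_force: [-0.8, 0.6, 2.2]
opening: 0.0005
grasp_force: 1.0
```

Emit:
arm_command(rows=[[[0,0,-1.5],[0,0,0],0],[[0,0,-3],[0,0,0],0],[[0,0,-4],[0,0,0],0],[[0,0,-4],[0,0,0],0]])

```text
clock: 26.5
ee_pos: [0.5267, 0.2246, 0.0871]
eef_rot: [0.991, 0.132, 0.0, -0.0]
contact_force: [-1.2, 2.7, 1.7]
opening: 0.0007
grasp_force: 1.3
```

Emit:
arm_command(rows=[[[0,0,-1],[0,0,0],0],[[0,0,-2],[0,0,0],0],[[0,0,-3],[0,0,0],0],[[0,0,-3],[0,0,0],0]])

```text
clock: 27.0
ee_pos: [0.5268, 0.2245, 0.0862]
eef_rot: [0.991, 0.132, 0.001, -0.0]
contact_force: [-5.3, 0.5, 13.1]
opening: 0.0007
grasp_force: 6.4
```

Emit:
arm_command(rows=[[[0,0,-1],[0,0,0],0],[[0,0,-2],[0,0,0],0],[[0,0,-2],[0,0,0],0]])

```text
clock: 27.38
ee_pos: [0.5269, 0.2246, 0.086]
eef_rot: [0.991, 0.133, 0.001, -0.0]
contact_force: [-8.7, 0.1, 21.3]
opening: 0.0004
grasp_force: 10.8
```

Emit:
arm_command(rows=[[[0,0,5],[0,0,0],0],[[0,0,30],[0,0,0],0.1],[[0,0,70],[0,0,0],0.4],[[-11,40,70],[0,0,0],0.4],[[-22,81,70],[0,0,0],0.4],[[-22,81,30],[0,0,0],0.4],[[-22,81,-15],[0,0,0],0.4],[[-22,81,-32],[0,0,0],0.4],[[-22,81,-39],[0,0,0],0.4],[[-22,81,-39],[0,0,0],0.4]])

```text
clock: 28.62
ee_pos: [0.505, 0.3055, 0.0437]
eef_rot: [0.991, 0.132, 0.001, -0.0]
contact_force: [-0.2, 0.0, -0.3]
opening: 0.0349
grasp_force: 0.0
```

Emit:
arm_command(rows=[[[0,0,0],[0,0,0],0.05],[[0,0,0],[0,0,0],0.05],[[0,0,0],[0,0,0],0.05],[[0,0,0],[0,0,0],0.05]])

```text
clock: 29.12
ee_pos: [0.5048, 0.3047, 0.0437]
eef_rot: [0.991, 0.132, 0.0, 0.0]
contact_force: [1.5, -3.4, 3.0]
opening: 0.0114
grasp_force: 10.0
```

Emit:
arm_command(rows=[[[0.1,-0.5,12],[0,0,0],0.05],[[1,-3.7,36.5],[0,0,0],0.05],[[3.2,-11.7,60],[0,0,0],0.05],[[6.3,-23.5,81],[0,0,0],0.05],[[10.4,-38.6,100.5],[0,0,0],0.05],[[12.8,-47.3,109],[0,0,0],0.05],[[12.8,-47.3,109],[0,0,0],0.05]])

```text
clock: 30.0
ee_pos: [0.5167, 0.2579, 0.1526]
eef_rot: [0.991, 0.131, -0.0, -0.001]
contact_force: [-2.1, 0.7, -0.1]
opening: 0.0108
grasp_force: 10.0
```

```bash
python3 c.py w9 bar phone nest button
```

```text
30.0 [0.5167 0.2579 0.1526] [ 0.991  0.131 -0.    -0.001] [-2.1  0.7 -0.1] 0.010846843611929714
bar 0.57 [289. 280.] [0.5168 0.2567 0.1704]
bar 0.55 [126. 375.] [0.5935 0.2313 0.1382]
phone 0.65 [221. 331.] [0.5234 0.219  0.0531]
phone 0.4 [286. 282.] [0.5181 0.2561 0.17  ]
nest 0.27 [121. 376.] [0.596  0.2305 0.1331]
button 0.88 [257. 434.] [0.5377 0.177  0.1317]
button 0.75 [291. 283.] [0.5164 0.2552 0.1708]
```

View pics/w9.png

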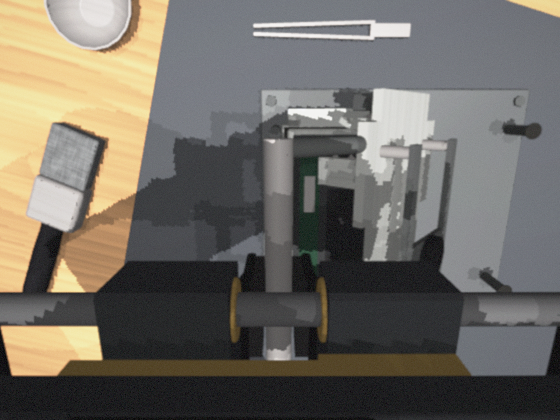

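Emit:
arm_command(rows=[[[2.5,-9.4,7.5],[0,0,0],0.05],[[8,-29.7,20],[0,0,0],0.05],[[14,-51.8,29],[0,0,0],0.05],[[20.2,-75,33.5],[0,0,0],0.05],[[26.6,-98.7,34],[0,0,0],0.05],[[32.9,-121.8,29.5],[0,0,0],0.05],[[32.9,-121.8,29.5],[0,0,0],0.05]])

```text
clock: 31.12
ee_pos: [0.5509, 0.1344, 0.1818]
eef_rot: [0.991, 0.131, 0.0, 0.001]
contact_force: [-0.6, -2.3, 2.6]
opening: 0.0115
grasp_force: 10.0
```

Emit:
arm_command(rows=[[[3,-11,-3],[0,0,0],0.05],[[9,-33,-14],[0,0,0],0.05],[[14.2,-52.5,-28],[0,0,0],0.05],[[18.7,-69.2,-45],[0,0,0],0.05],[[22.3,-82.7,-65],[0,0,0],0.05],[[24,-88.7,-76],[0,0,0],0.05],[[25.1,-93,-87],[0,0,0],0.05],[[25.1,-93,-87],[0,0,0],0.05]])

```text
clock: 32.12
ee_pos: [0.5753, 0.0427, 0.0938]
eef_rot: [0.991, 0.132, -0.0, 0.0]
contact_force: [1.5, -1.6, -0.9]
opening: 0.0117
grasp_force: 10.0
```

Emit:
arm_command(rows=[[[0.7,-2.7,-12],[0,0,0],0.05],[[1.5,-5.7,-24],[0,0,0],0.05],[[1.9,-7.2,-34],[0,0,0],0.05],[[2.1,-7.8,-41],[0,0,0],0.05],[[2.2,-8.2,-46],[0,0,0],0.05],[[2.2,-8.2,-49],[0,0,0],0.05],[[2.2,-8.2,-51],[0,0,0],0.05],[[2.2,-8.2,-52],[0,0,0],0.05]])

```text
clock: 33.12
ee_pos: [0.5777, 0.0344, 0.0428]
eef_rot: [0.991, 0.132, 0.0, 0.0]
contact_force: [1.4, -6.0, 3.0]
opening: 0.0114
grasp_force: 10.0
```

Emit:
arm_command(rows=[[[0,0,-1.5],[0,0,0],0.05],[[0,0,-1.5],[0,0,0],0.05],[[0,0,-1],[0,0,0],0.4],[[0,0,0],[0,0,0],0.4],[[0,0,0],[0,0,0],0.4],[[0,0,40],[0,0,0],0.4],[[0,0,100],[0,0,0],0.4],[[-20,50,150],[0,0,0],0.4],[[-40,100,170],[0,0,0],0.4],[[-40,100,170],[0,0,0],0.4],[[-40,100,170],[0,0,0],0.4]])

```text
clock: 34.5
ee_pos: [0.5368, 0.1353, 0.2122]
eef_rot: [0.991, 0.132, -0.0, -0.0]
contact_force: [-0.1, -0.7, -0.6]
opening: 0.0347
grasp_force: 0.0
```

```bash
python3 c.py w10 bar phone nest pocket; python3 - <<'E'
from h import *
Z=np.load("w10.npz");cal={k:Z[k] for k in('K','dist','T')};D=Z['D']
n=np.array([.5268,.2226]);a=np.radians(15.2);X=np.array([np.cos(a),np.sin(a)]);Y=np.array([-X[1],X[0]])
rc=[(r,c) for r in range(60,290,2) for c in range(60,400,2) if D[r,c]>0]
P=np.array([unproj("",cal,p,depth=D[p]) for p in rc])
for nm,o in(("nest",n),("pocket",n-.11*Y),("bar",n-.195*Y)):
    L=np.c_[(P[:,:2]-o)@X,(P[:,:2]-o)@Y,P[:,2]]*1000
    for x in(-45,-20,0,20,45,60): 
        for y0,y1 in((-28,-12),(-8,8),(12,28)):
            k=(abs(L[:,0]-x)<4)&(L[:,1]>y0)&(L[:,1]<y1);print(nm,x,y0,np.round(np.percentile(L[k,2],[10,50,90]),1) if k.sum() else None,end=' | ')
        print()
E
```

```text
34.5 [0.5368 0.1353 0.2122] [ 0.991  0.132 -0.    -0.   ] [-0.1 -0.7 -0.6] 0.034702551907465136
bar 0.69 [190. 404.] [0.5747 0.0329 0.0642]
phone 0.64 [189. 180.] [0.5225 0.221  0.0533]
phone 0.59 [190. 406.] [0.5756 0.032  0.0641]
nest 0.35 [103. 308.] [0.6217 0.1329 0.065 ]
pocket 0.89 [187. 304.] [0.5522 0.115  0.0464]
nest -45 -28 [52.2 53.3 54. ] | nest -45 -8 [52.  53.  54.1] | nest -45 12 [52.1 52.9 53.7] | 
nest -20 -28 [52.2 53.3 54.2] | nest -20 -8 [52.3 53.3 54.2] | nest -20 12 [52.2 53.1 54. ] | 
nest 0 -28 [52.4 53.1 53.9] | nest 0 -8 [51.9 53.1 54. ] | nest 0 12 [52.2 53.  54. ] | 
nest 20 -28 [52.  52.8 53.8] | nest 20 -8 [52.2 52.9 53.9] | nest 20 12 [52.4 53.  53.9] | 
nest 45 -28 [52.4 53.3 54. ] | nest 45 -8 [52.1 52.9 53.8] | nest 45 12 [51.7 52.8 53.7] | 
nest 60 -28 [44.9 52.5 53.5] | nest 60 -8 [45.8 52.4 53.7] | nest 60 12 [45.2 52.4 53.4] | 
pocket -45 -28 [45.8 46.8 47.7] | pocket -45 -8 [45.4 46.4 47.4] | pocket -45 12 [45.5 47.  47.6] | 
pocket -20 -28 [45.8 46.5 47.4] | pocket -20 -8 [45.6 46.2 47.7] | pocket -20 12 [45.6 46.4 47.2] | 
pocket 0 -28 [45.8 46.7 47.6] | pocket 0 -8 [ 46.8 230.6 246.7] | pocket 0 12 [45.9 46.6 47.1] | 
pocket 20 -28 [45.6 46.7 47.6] | pocket 20 -8 [ 47.  292.7 300.2] | pocket 20 12 [45.9 46.8 47.9] | 
pocket 45 -28 [46.  46.7 47.5] | pocket 45 -8 [45.6 46.6 47.8] | pocket 45 12 [45.6 46.6 47.4] | 
pocket 60 -28 [45.9 46.7 47.7] | pocket 60 -8 [45.8 46.9 63.8] | pocket 60 12 [45.7 46.5 47.3] | 
bar -45 -28 None | bar -45 -8 [ 1.8  3.4 64. ] | bar -45 12 [1.8 2.6 3.3] | 
bar -20 -28 None | bar -20 -8 [ 1.8  3.  62.1] | bar -20 12 [2.1 2.6 3.6] | 
bar 0 -28 [2.  2.7 3.4] | bar 0 -8 [ 2.1  3.  60.7] | bar 0 12 [1.4 2.6 3.3] | 
bar 20 -28 [1.8 2.1 3.1] | bar 20 -8 [1.7 2.6 4.1] | bar 20 12 [1.2 2.4 3.2] | 
bar 45 -28 None | bar 45 -8 [1.9 2.9 3.8] | bar 45 12 [1.4 2.5 3.4] | 
bar 60 -28 None | bar 60 -8 [1.6 2.3 3.4] | bar 60 12 [ 2.7 54.2 56.4] |
```

View pics/w10.png

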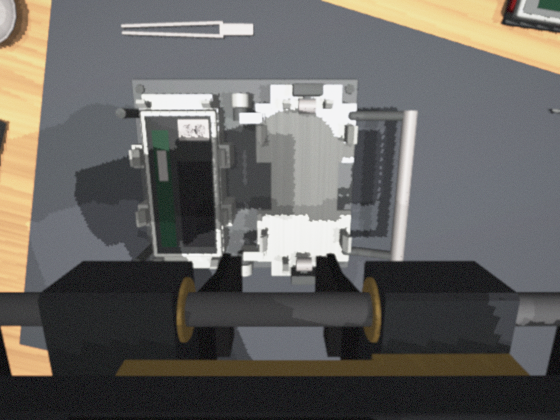

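The picture shows the phone open back up in the nest, columns 142-218, rows 110-258. It lies flat at z 53 mm, which is 8 mm above the nest floor. The plate lies open and empty.

```bash
python3 -c "
from bench import *
print(sign_off())"
```

```text
the job is handed in; nothing more can be done
None
```

The job is handed in: the phone lies flat and screen down in the nest, the flip plate is back open and empty, and the arm is clear. It took about 35 s of the 72 s allowed; I saw nothing else disturbed, though I took no final picture of the whole bench.

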